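Load a vial rack through the sprung gate of a sampler

TASK

Pick up the small vial rack by its fin and set it down, tapered nose towards the gate, on the open entry deck of the sampler's intake track. Then slide it along the track floor, through the sprung one-way gate, until it is fully home: press its nose lightly but definitely against the adjustable stop for a moment (about 5 to 10 N, never hard), and let go so that the gate is shut behind it. Keep the rack upright throughout, be gentle with the gate, and leave the bottle, the pipette and the box of vials alone.

Things in the scene. Friction and masses are not known exactly. Their poses are not given: they have to be found in the camera images.
- rack: Loose white vial rack, 0.25 kg (varies). Origin: centre of its underside, z up, x to its tapered nose. 50 mm wide (y), 30 mm high; full width from x -42 to +25 mm, then tapers at 45 degrees to a flat nose 16 mm wide at x +43. Blue-capped vials in two rows at y +-15.5 stand 41 mm high. Starts on the bench.
- rack_fin (a point): Grip point in the rack's upright carrying fin, 66 mm above the rack's underside at its middle. The fin lies on the rack's centre line: 10 mm thick (rack y), 44 mm long (rack x), top 84 mm above the underside. Grip it across its thickness. It stands above gate and walls, so fingers holding it pass over them.
- rack_nose (a point): Middle of the rack's flat nose face: x = +43 mm, 20 mm above the underside.
- sampler: Fixed intake track of a bench-top vial sampler: aluminium floor 8 mm thick, x -155 to +210 mm, y +-56. Origin: underside, centre line, in the plane of the shut gate; z up, x the feed direction into the bay. Walls stand to 32 mm above the bench. Housing along the -y side: 40 mm high from y -57, 70 mm high from y -83.
- deck (a point): Point on top of the open entry deck (no walls, sampler x -155 to -62 mm), on the centre line 105 mm before the gate: set the rack's origin here. Ahead a funnel narrows from 80 mm at x -62 to a 55 mm channel from x -30 to the gate. Axes as the sampler's.
- gate_mid (a point): Point on the track floor on the centre line, in the plane of the shut gate. Behind it the bay is straight on the -y side (inner face y -27.5 mm); on the +y side a pocket for the open gate, then from x 78 to 98 mm a funnel back to 55 mm width up to the back plate. Axes as the sampler's.
- gate (a joint): Angle (rad) of the sprung steel gate: 0 shut, grows as it opens into the bay, at most 1.5; it cannot open outwards. Upright hinge at sampler x 0, y +40 mm; leaf 64 mm long, 4 thick, 11 to 45 mm above the bench. Spring 0.08 N m shut, 0.22 wide open: pushing through takes about 5 to 15 N. It can shut only once the rack's rear face is 65 mm past the gate plane.
- backstop: Dark steel plate closing the bay, 63 mm wide, 36 high. Origin: foot of its face towards the gate, on the floor 190 mm past the gate; axes as the sampler's. A stop screw with a round pad, 20 mm across, 20 mm above the floor, sticks out of it towards the gate by 3 to 33 mm (different each time, not reported, does not yield): the rack's nose must bear on this pad.
- wash_bottle: Bystander: white bottle with a blue spout cap, 68 mm across, 160 mm high; origin under its centre. Leave it.
- pipette: Bystander: white pipette lying on the bench, about 250 mm long along its x, 26 mm high. Leave it.
- vial_box: Bystander: square white box of blue-capped vials, 130 x 130 x 48 mm; origin under its centre. Leave it.
Mind the look-alikes: they are no part of the job. Leave any orange or turquoise look-alike of the rack alone.

How it is judged:
On the way, in this order (a step that is already met when the one before it is completed fails the run):
1. the rack stands upright on the entry deck, nose towards the gate, before the gate (z of rack in the frame of sampler between 0.004 and 0.012 m and angle between rack's own z axis and vertical below 0.08 rad and angle between the x axis of rack and the x axis of sampler, either way round below 0.26 rad and x of rack in the frame of sampler between -0.135 and -0.05 m and y of rack in the frame of sampler between -0.03 and 0.03 m and x of rack_nose in the frame of sampler below 0.005 m and x of gate_mid in the frame of rack above 0 m), for 0.2 s.
2. the rack, sliding upright on the track floor, stands in the gate and holds it open (z of rack in the frame of sampler between 0.004 and 0.012 m and angle between rack's own z axis and vertical below 0.08 rad and angle between the x axis of rack and the x axis of sampler, either way round below 0.26 rad and x of rack in the frame of sampler between -0.02 and 0.045 m and y of rack in the frame of sampler between -0.012 and 0.02 m and value of joint gate above 0.5 rad), for 0.05 s.
3. the rack's nose is pressed against the stop at the end of the bay with more than 4 N for 0.2 s (z of rack in the frame of sampler between 0.004 and 0.012 m and angle between rack's own z axis and vertical below 0.08 rad and angle between the x axis of rack and the x axis of sampler, either way round below 0.26 rad and x of rack_nose in the frame of backstop above -0.037 m and contact force between rack and backstop above 4 N), for 0.2 s.
At the end, for the whole second after the job is handed in: The rack stands upright (within 0.08 rad) and still on the track floor in the bay, its nose within 37 mm of the back plate (where the stop screw's pad stands 3 to 33 mm out), turned less than 0.26 rad from the track, within 8 mm of its centre line, and the gate is shut behind it (below 0.06 rad) (z of rack in the frame of sampler between 0.004 and 0.012 m and angle between rack's own z axis and vertical below 0.08 rad and angle between the x axis of rack and the x axis of sampler, either way round below 0.26 rad and x of rack_nose in the frame of backstop between -0.037 and 0 m and y of rack in the frame of sampler between -0.008 and 0.008 m and value of joint gate below 0.06 rad and linear speed of rack below 0.01 m/s); the robot touches nothing.
It fails at once if the rack is pressed against the stop with more than 16 N (contact force between rack and backstop above 16 N).
It fails at once if the rack loads the gate with more than 30 N (contact force between rack and gate above 30 N).
It fails at once if the rack tips by more than 0.45 rad (angle between rack's own z axis and vertical above 0.45 rad).
It fails at once if the bottle, the pipette or the box of vials is moved by more than 20 mm (distance of any of wash_bottle, pipette, vial_box from where it was at the start of the episode above 0.02 m).
It also fails if it takes over 61 s, if anything falls off the work surface, if the arm or the gripper's body presses on something with over 40 N, if the wrist force passes 120 N, or if a joint passes its speed limit or range.

ROBOT

A 6-joint arm with a two-finger parallel gripper is mounted at the origin on the work surface. World frame = base frame: x ahead of the robot, y to its left, z up, the work surface at z = 0. Lengths are in m, angles in rad, forces in N, time in s.
With the tool pointing down it reaches from about 0.35 to 0.85 m from the base axis. Payload 8.1 kg.
Tool frame: the origin (TCP) lies midway between the tips of the shut fingers; the grasp point (between the pads) lies 19 mm behind it; z points along the fingers, y is the line along which they close (so a half turn about z gives the same grasp; the last joint's range is limited). The gripper opens to 93 mm and grips with 3 to 60 N. Pads are 15 mm wide; open, the fingers measure 128 mm over their backs; the gripper's body (75 mm by 188 mm) begins 65 mm behind the grasp point.
Start: joints at [-1.279, 0.13, 1.488, -0, 1.523, -0.085], TCP at [0.221, -0.558, 0.185] pointing down, gripper open.
Joint ranges: [-2.96, 2.96], [-0.89, 2.26], [0.02, 2.5], [-1.34, 4.48], [0, 2.73], [-2.66, 2.66]. Speed limits (rad/s): [2.39, 2.39, 2.79, 3.14, 3.14, 3.14].

INTERFACE

Orientations are given as a rotation vector (axis times angle).
In Python, from plant import read_state, read_camera, get_calibration, close_job gives the robot as it stands.
- The arm moves only by the shell command python3 -m crank 'ROWS' [FORCE]. ROWS is JSON, a list that holds one entry, the list of rows, each a list of 7 numbers: the gripper's target within -1 to 1 (fully open at 1, half-way at 0, shut at -1), then the shift along the tool's x, y, z as a fraction of full scale, then the turn, a rotation vector about the tool's x, y, z as a fraction of full scale. In form: [[[grip, x, y, z, rx, ry, rz], ...]]. A call has exactly 5 rows; each row is the pose to reach, as a shift and turn from the pose commanded when the call began, along the tool's axes at that moment; what a row does not reach only later rows make up. Full scale, the value 1, is 0.5 m for a shift and 90 degrees for a turn. A row lasts 1/8 s, in which the tool goes at most 62.5 mm and 10.7 degrees, less where a joint would pass 70% of its speed; a pose out of reach is approached as far as the arm can. A call with a number of a shift or a turn outside -1 to 1 is refused whole. A call with a gripper value outside its range is refused whole. The fingers move at their own pace and stop on an object; FORCE is the grip in N (left out, the last holds). Time passes only in rows, so rows that repeat a pose let the fingers close, or fill a call up. It gives the time, the measured TCP pose, the force, the opening and the grip force at its end, in the units of the state.
- read_state(): the state, without advancing time (a new reading comes with each control period).
- read_camera(name): name is "side" or "top" or "wrist"; returns the picture (400x640x3 uint8, red, green, blue); there is no depth.
- get_calibration(name): a dict with "fx", "fy", "cx", "cy" (pixels), "eye" and "orientation" of the camera in the world; the wrist camera has in their place "mount" (4x4, takes a point from camera to tool coordinates, whose origin is the TCP and whose axes are the flange's). Camera axes: x right, y down, z forward; pixel columns grow to the right and rows downward; lengths in m; the calibration is good to about 2 mm. A picture is of the moment at which its call begins: read the wrist's pose just before it. get_calibration takes no time and is no camera call.
- close_job(): hands the job in; it is judged then, once.
The state is a dict: "t": time; "q": joint angles; "dq": joint speeds; "joint_torque": joint torques, N m; "tool_pos": TCP position; "orientation": TCP orientation; "force": force on the tool from outside, world axes, zero at the start; "wrist_torque": the same for the moment, N m; "opening": finger opening in m; "gripper_force": force on a finger pad.
Only numpy, scipy, OpenCV 4.12 (cv2) and the standard library are available. Lean on these libraries where they do the work, as an engineer would, in place of code of your own. Each camera call takes 0.05 s, during which the arm holds its last target. There are 200 camera calls.

## Working session

There is one attempt and no reset: what is moved stays moved. The work goes in short steps, Python scripts to look and compute and a shell command to move; the robot and the scene stay as the last step left them, time stands still between calls to the robot, and variables do not carry over. Pictures are saved under pics/ and viewed, at most 10 in all, crops included, and the job is handed in when it is done.

```bash
mkdir -p pics
python3 - <<'E'
from plant import *
import cv2
print(read_state())
for n in("top","side"):
    im=read_camera(n); cv2.imwrite(f"pics/{n}0.png",im[:,:,::-1]); print(n,get_calibration(n))
print(get_calibration("wrist"))
E
```

```text
{'t': 0.0, 'q': array([-1.27940603e+00,  1.31117073e-01,  1.48926216e+00, -2.14435420e-05,
        1.52302155e+00, -8.54068158e-02]), 'dq': array([-0.00102107, -0.00150263, -0.00012306,  0.0002115 ,  0.00132068,
       -0.00058465]), 'joint_torque': array([ 4.18311020e-04, -5.59829521e+01, -4.91768289e+01,  7.70364027e-02,
        3.53352854e-02, -8.27565327e-05]), 'tool_pos': array([ 0.22059351, -0.55729933,  0.18362325]), 'orientation': array([-3.08423861e+00, -5.88041589e-01,  3.25279949e-04]), 'force': array([-0.22315826, -0.41686971, -0.34777719]), 'wrist_torque': array([-0.03200709,  0.04152409, -0.00764453]), 'gripper_force': 0.0, 'opening': 0.09273229951485411}
top {'fx': 392.7439715339794, 'fy': 392.7439715339794, 'cx': 318.7321967792618, 'cy': 198.6956065465587, 'eye': array([0.41551191, 0.00161626, 1.25474501]), 'orientation': array([-2.15533688,  2.19830118, -0.15520113])}
side {'fx': 502.75350490894834, 'fy': 502.75350490894834, 'cx': 310.5790435173749, 'cy': 198.76328256456333, 'eye': array([0.07697613, 1.05879798, 1.07739878]), 'orientation': array([-0.54046701,  2.67006883, -1.21545034])}
{'fx': 278.95926614033493, 'fy': 278.95926614033493, 'cx': 320.7331223986885, 'cy': 202.38055559812176, 'mount': array([[-1.36172023e-03, -9.60403632e-01, -2.78609061e-01,
         7.72266362e-02],
       [ 9.99999065e-01, -1.27292461e-03, -4.99615994e-04,
        -9.34090340e-04],
       [ 1.25184686e-04, -2.78609481e-01,  9.60404468e-01,
        -2.00342536e-01],
       [ 0.00000000e+00,  0.00000000e+00,  0.00000000e+00,
         1.00000000e+00]])}
```

View pics/top0.png

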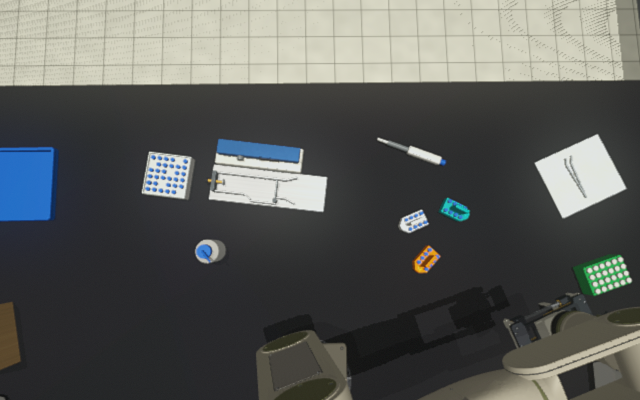

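View pics/side0.png

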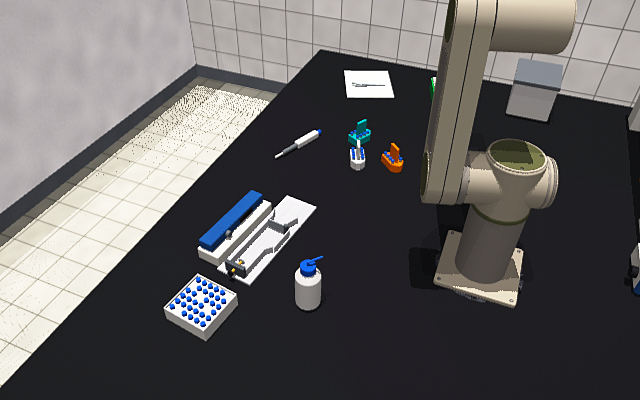

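The top view shows the white rack at about (413,221), with turquoise (455,209) and orange (427,259) look-alikes beside it. The track runs from its entry end at x≈327 to the stop at (222,182), so it feeds towards image left. Next I'll enlarge both areas and cast rays.

```bash
cat > h.py <<'E'
import numpy as np, cv2
from scipy.spatial.transform import Rotation as R
from plant import *
def cam(n,s=None):
    c=get_calibration(n); K=(c['fx'],c['fy'],c['cx'],c['cy'])
    if n!='wrist': return K,R.from_rotvec(c['orientation']).as_matrix(),np.array(c['eye'])
    s=s or read_state(); T=np.eye(4); T[:3,:3]=R.from_rotvec(s['orientation']).as_matrix(); T[:3,3]=s['tool_pos']
    M=T@c['mount']; return K,M[:3,:3],M[:3,3]
def ray(C,uv,z):
    K,Rm,e=C; uv=np.atleast_2d(np.asarray(uv,float))
    d=np.c_[(uv[:,0]-K[2])/K[0],(uv[:,1]-K[3])/K[1],np.ones(len(uv))]@Rm.T
    return e+d*((z-e[2])/d[:,2])[:,None]
def proj(C,p):
    K,Rm,e=C; q=(np.atleast_2d(p)-e)@Rm; return np.c_[q[:,0]/q[:,2]*K[0]+K[2],q[:,1]/q[:,2]*K[1]+K[3]]
def shift(target_tcp,yaw=None,s=None):
    """rows' x,y,z fraction from current measured pose to target"""
    s=s or read_state(); Rm=R.from_rotvec(s['orientation']).as_matrix()
    return (Rm.T@(np.array(target_tcp)-s['tool_pos']))/0.5
E
python3 - <<'E'
from h import *
im=cv2.imread('pics/top0.png'); C=cam('top')
a=cv2.resize(im[190:280,385:480],None,fx=4.2,fy=4.2,interpolation=cv2.INTER_CUBIC)
b=cv2.resize(im[130:220,200:335],None,fx=5.9,fy=5.9,interpolation=cv2.INTER_CUBIC)[:, :800]
c=np.zeros((600,800,3),np.uint8); b=b[30:,:]; b=cv2.resize(b,(560,int(b.shape[0]*.7)))
c[:b.shape[0],:560]=b; 
cv2.imwrite('pics/topz.png',np.vstack([cv2.resize(im[135:215,200:335],(675,400),interpolation=3)]))
cv2.imwrite('pics/rackz.png',a)
print(proj(C,[[.3,0,0],[.5,0,0],[.5,.3,0]]))
print('rack',ray(C,[413,221],.03),'track ends',ray(C,[[326,194],[211,186],[222,182]],.008))
g=cv2.cvtColor(im,cv2.COLOR_BGR2HSV)
m=((g[...,1]<60)&(g[...,2]>120)).astype('uint8')
n,l,st,ce=cv2.connectedComponentsWithStats(m)
for i in range(1,n):
    if 60<st[i,4]<6000 and 100<ce[i,1]<300: print(st[i],ce[i])
E
```

```text
[[308.73797561 280.38761476]
 [307.58275128 216.78445627]
 [213.04492675 218.6190805 ]]
rack [[ 0.47829299 -0.33063721  0.03      ]] track ends [[ 0.57135304 -0.06025592  0.008     ]
 [ 0.60352457  0.30547959  0.008     ]
 [ 0.61581654  0.27078281  0.008     ]]
[ 535  134   92   84 4443] [579.95250957 175.76547378]
[377 138  65  26 392] [415.90561224 151.75      ]
[ 209  149  118   63 4873] [267.51959778 183.53211574]
[ 142  152   50   47 1447] [166.72702142 174.96129924]
[399 210  30  23 343] [412.68804665 221.68221574]
[195 240  24  22 209] [210.45454545 248.26315789]
[587 262  24  11  94] [598.19148936 266.88297872]
[596 268  18  10  74] [604.45945946 272.48648649]
[605 273  18  10  75] [613.46666667 277.09333333]
[614 277  18  11  75] [622.37333333 281.97333333]
```

View pics/topz.png

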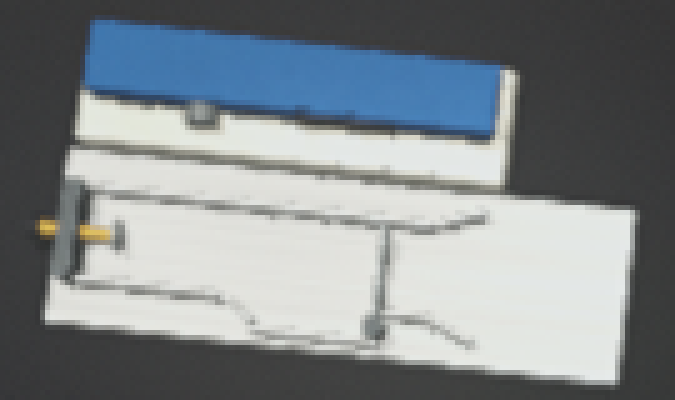

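View pics/rackz.png

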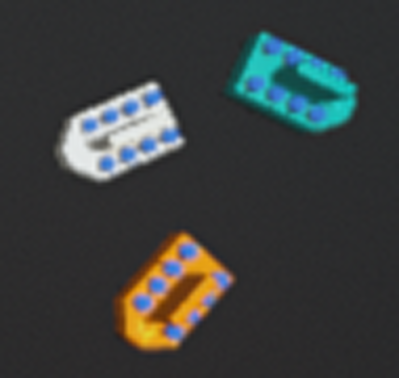

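The first crop shows the track: stop screw and pad at about (120,235), gate at x≈385 with its hinge at (373,328), and the open deck to the right. In the second, the white rack's nose points down-left. Next I'll compute its pose and the first move.

```bash
cat >> h.py <<'E'
def go(p,yaw):
    """fractions (shift, turn) from the present pose to TCP p, tool down, tool x at yaw"""
    s=read_state(); Rm=R.from_rotvec(s['orientation']); 
    Rt=np.array([[np.cos(yaw),np.sin(yaw),0],[np.sin(yaw),-np.cos(yaw),0],[0,0,-1]])
    d=(Rm.inv()*R.from_matrix(Rt)).as_rotvec()/(np.pi/2)
    print('shift',shift(p,s=s).round(4),'turn',d.round(4),'t',s['t'],'force',s['force'].round(1))
E
python3 - <<'E'
from h import *
C=cam('top')
p=ray(C,[[327.2,176.8],[324,212],[209,199.6]],.008);print(p)
d=p[1]-p[2];print('yaw from edge',np.degrees(np.arctan2(-d[1],-d[0])))
e=p[0]-p[1];print('yaw from end',np.degrees(np.arctan2(-e[0],e[1])) , np.linalg.norm(d),np.linalg.norm(e))
v=np.array([[165,135],[107,163],[150,97],[88,125]])/4.2+[385,190]
q=ray(C,v,.041);print(q,q.mean(0));d=q[1]-q[0]+q[3]-q[2];y=np.arctan2(d[1],d[0]);print(np.degrees(y))
c=q.mean(0);go([c[0],c[1],.20],y)
E
```

```text
[[ 0.62706256 -0.06542856  0.008     ]
 [ 0.51370053 -0.05252677  0.008     ]
 [ 0.5600669   0.31136112  0.008     ]]
yaw from edge 82.73853620010621
yaw from end -96.49292350729016 0.3668299843040706 0.11409384573626391
[[ 0.47347398 -0.36287408  0.041     ]
 [ 0.45365395 -0.31858099  0.041     ]
 [ 0.50190712 -0.35310477  0.041     ]
 [ 0.4820155  -0.30575203  0.041     ]] [ 0.47776264 -0.33507797  0.041     ]
113.427875512
shift [ 0.6417 -0.2242 -0.0321] turn [-7.0000e-04 -9.0000e-04 -1.0204e+00] t 0.1 force [-0.3 -0.5  1.5]
```

```bash
python3 -m crank '[[[1,0.12,-0.04,-0.03,0,0,-0.11],[1,0.24,-0.08,-0.03,0,0,-0.22],[1,0.36,-0.13,-0.03,0,0,-0.33],[1,0.5,-0.18,-0.03,0,0,-0.44],[1,0.64,-0.224,-0.03,0,0,-0.55]]]' 30
python3 - <<'E'
from h import *
go([.4778,-.3351,.20],np.radians(113.4))
E
```

```text
t: 0.72
tool_pos: [0.4563, -0.3524, 0.1993]
orientation: [-2.551, -1.833, 0.0]
force: [0.2, -0.5, -0.3]
opening: 0.093
gripper_force: 0.0
shift [ 0.0465  0.0298 -0.0013] turn [-2.000e-04 -1.000e-04 -4.666e-01] t 0.725 force [ 0.2 -0.5 -0.3]
```

```bash
python3 -m crank '[[[1,0.02,0.01,0,0,0,-0.1],[1,0.04,0.02,0,0,0,-0.2],[1,0.046,0.03,0,0,0,-0.32],[1,0.046,0.03,0,0,0,-0.43],[1,0.046,0.03,0,0,0,-0.467]]]'
python3 - <<'E'
from h import *
go([.4778,-.3351,.20],np.radians(113.4))
s=read_state();im=read_camera('wrist')[:,:,::-1].copy();cv2.imwrite('pics/w1.png',im);np.save('w1.npy',np.r_[s['tool_pos'],s['orientation']])
E
```

```text
t: 1.35
tool_pos: [0.4767, -0.3368, 0.199]
orientation: [-1.725, -2.624, -0.0]
force: [-0.2, -0.3, 1.1]
opening: 0.093
gripper_force: 0.0
shift [ 0.0023  0.0033 -0.002 ] turn [-0.0003 -0.0006 -0.0006] t 1.35 force [-0.2 -0.3  1.1]
```

View pics/w1.png

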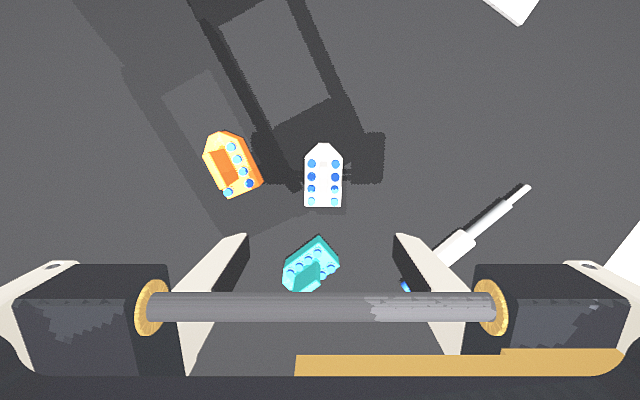

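The wrist view shows the white rack at (323,175) with its nose up, which is the tool +x direction. I'll measure it from the caps, plus the base outline for its x position.

Run:
```python
from h import *
a=np.load('w1.npy');C=cam('wrist',dict(tool_pos=a[:3],orientation=a[3:]))
im=cv2.imread('pics/w1.png');g=cv2.cvtColor(im,cv2.COLOR_BGR2HSV)
m=((g[...,0]>90)&(g[...,0]<130)&(g[...,1]>70)).astype('uint8');m[:,:303]=0;m[:,344:]=0;m[:150]=0;m[210:]=0
n,l,st,ce=cv2.connectedComponentsWithStats(m)
ce=ce[1:][st[1:,4]>12];print(ce.round(1).tolist())
P=ray(C,ce,.041)[:,:2]
L=P[ce[:,0]<323];Q=P[ce[:,0]>323]
ds=[np.polyfit(X[:,1],X[:,0],1)[0] for X in(L,Q)];y=np.arctan2(1,np.mean(ds));print('yaw',np.degrees(y),ds,'gap',np.linalg.norm(L.mean(0)-Q.mean(0)))
c=(L.mean(0)+Q.mean(0))/2;print('cap centre',c)
w=((g[...,1]<50)&(g[...,2]>150)).astype('uint8');w[:,:295]=0;w[:,350:]=0;w[:135]=0;w[215:]=0
k=cv2.findNonZero(w|m);r=cv2.boundingRect(k);print(r)
u=np.array([np.cos(y),np.sin(y)])
# nose top edge (z=.03) and rear top edge
for z in(0,.03): print(z,[((ray(C,[[323,v]],z)[0,:2]-c)@u*1000).round(1) for v in(r[1],r[1]+r[3])])
```

```text
[[311.3, 163.2], [335.1, 163.7], [311.1, 176.2], [334.7, 176.7], [310.9, 188.0], [334.1, 187.2], [334.1, 201.4]]
yaw 112.14605886441085 [np.float64(-0.402568223296516), np.float64(-0.41142102312387424)] gap 0.031760596757098296
cap centre [ 0.47632208 -0.33013347]
(304, 143, 39, 64)
0 [np.float64(43.4), np.float64(-50.5)]
0.03 [np.float64(45.5), np.float64(-41.4)]
```

Run:
```python
from h import *
go([.4758,-.3287,.048],np.radians(112.3))
```

```text
shift [0.0153 0.005  0.302 ] turn [-0.0003 -0.0006  0.0125] t 1.4 force [-0.3  0.6 -0.7]
```

```bash
python3 -m crank '[[[0,0.015,0.005,0.0,0,0,0.0125],[0,0.015,0.005,0.07,0,0,0.0125],[0,0.015,0.005,0.14,0,0,0.0125],[0,0.015,0.005,0.18,0,0,0.0125],[0,0.015,0.005,0.18,0,0,0.0125]]]' 30
python3 - <<'E'
from h import *
go([.4758,-.3287,.048],np.radians(112.3))
s=read_state();im=read_camera('wrist')[:,:,::-1].copy();cv2.imwrite('pics/w2.png',im);np.save('w2.npy',np.r_[s['tool_pos'],s['orientation']])
E
```

```text
t: 2.02
tool_pos: [0.4752, -0.3282, 0.1079]
orientation: [-1.756, -2.601, -0.001]
force: [0.0, 0.2, -0.7]
opening: 0.0489
gripper_force: 0.0
shift [-0.0018  0.001   0.1198] turn [-0.001 -0.002 -0.004] t 2.025 force [ 0.   0.2 -0.7]
```

View pics/w2.png

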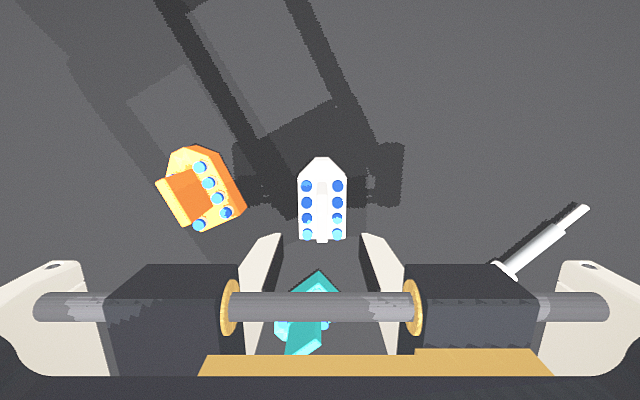

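The wrist view shows the white rack centred between the fingertips. Its fin runs along column ~322, ending near row 242, and the fingers are clear of the look-alikes. Next I'll descend and grip.

```bash
python3 -m crank '[[[0,-0.001,0.001,0.06,0,0,-0.004],[0,-0.001,0.001,0.12,0,0,-0.004],[0,-0.001,0.001,0.12,0,0,-0.004],[-1,-0.001,0.001,0.12,0,0,-0.004],[-1,-0.001,0.001,0.12,0,0,-0.004]]]' 30;python3 -m crank '[[[-1,0,0,0,0,0,0],[-1,0,0,0,0,0,0],[-1,0,0,0,0,0,0],[-1,0,0,-0.02,0,0,0],[-1,0,0,-0.06,0,0,0]]]' 30
python3 - <<'E'
from h import *
p=np.array([[ 0.62706256,-0.06542856],[0.51370053,-0.05252677],[0.5600669,0.31136112]])
y=np.radians(83.1);u=np.array([np.cos(y),np.sin(y)]);v=np.array([-u[1],u[0]])
o=np.mean([p[0]+.155*u+.056*v,p[1]+.155*u-.056*v,p[2]-.21*u-.056*v],0);print('gate',o,'deck',o-.105*u)
d=o-.105*u; go([d[0],d[1],.185],y)
E
```

```text
t: 2.7
tool_pos: [0.4782, -0.3306, 0.052]
orientation: [1.747, 2.607, -0.001]
force: [0.1, -0.4, -0.8]
opening: 0.0312
gripper_force: 0.0
t: 3.32
tool_pos: [0.4762, -0.329, 0.0796]
orientation: [-1.747, -2.608, -0.0]
force: [0.2, -0.2, 0.3]
opening: 0.0004
gripper_force: 0.0
gate [0.58947936 0.09531795] deck [ 0.57686499 -0.00892157]
shift [ 0.5158  0.4295 -0.2102] turn [-0.0009 -0.001   0.325 ] t 3.325 force [ 0.2 -0.2  0.3]
```

The fingers shut on nothing, so I'll look before going further.

Run:
```python
from h import *
s=read_state();im=read_camera('wrist')[:,:,::-1].copy();si=read_camera('side')[:,:,::-1]
np.save('w3.npy',np.r_[s['tool_pos'],s['orientation']]);cv2.imwrite('pics/w3.png',im)
si=cv2.resize(si[90:210,300:440],(490,420),interpolation=3)
o=np.zeros((420,800,3),np.uint8);o[:,:490]=si;o[:310,490:]=im[90:400,165:475];cv2.imwrite('pics/c3.png',o)
```

```text
(no output)
```

View pics/c3.png

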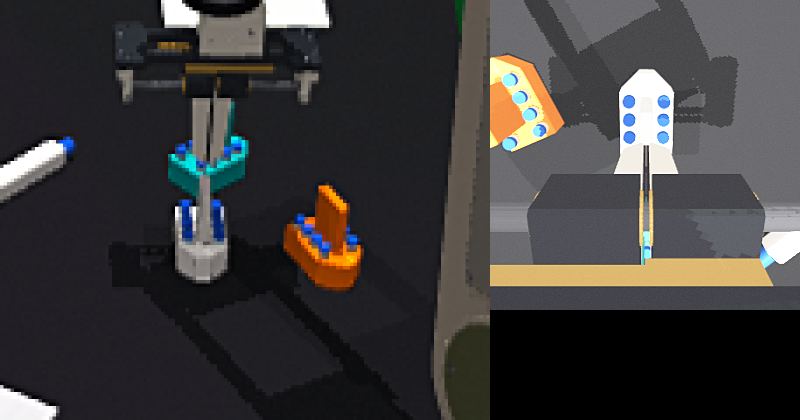

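The fingers closed on nothing. In the crops their tips sit just above the fin's top, behind the caps, so I'll check by projection where the tips really are relative to the reported TCP.

Run:
```python
from h import *
S=cam('side');T=np.array([.4762,-.329,.0796])
f=lambda p:((proj(S,p)-[300,90])*3.5).round(0).tolist()
print('TCP side crop px',f(T),'+20',f(T+[0,0,.02]),'+40mm',f(T+[0,0,.04]))
r=np.array([.4758,-.3287,0]);print('fin top',f(r+[0,0,.084]),'nose foot',f(r+.043*np.array([-.38,.925,0])))
W=cam('wrist',dict(zip(('tool_pos','orientation'),np.load('w3.npy').reshape(2,3))))
for z in(0,.02,.04):print('wrist',z,proj(W,T+[0,0,z]),proj(W,T+[0,0,z]+.0075*np.array([-.38,.925,0])))
print('fin top wrist ends',proj(W,r+[0,0,.084]+.022*np.array([-.38,.925,0])),proj(W,r+[0,0,.084]-.022*np.array([-.38,.925,0])))
im=cv2.imread('pics/w3.png');a=cv2.resize(im[140:300,250:390],(525,600),interpolation=3);cv2.imwrite('pics/w3z.png',a)
print('zoom px = (uv-[250,140])*3.75')
```

```text
TCP side crop px [[202.0, 188.0]] +20 [[203.0, 171.0]] +40mm [[205.0, 154.0]]
fin top [[203.0, 184.0]] nose foot [[200.0, 278.0]]
wrist 0 [[321.23738565 227.8713773 ]] [[321.23244107 218.64599616]]
wrist 0.02 [[321.25097239 238.28754443]] [[321.24568132 228.25530906]]
wrist 0.04 [[321.26752912 250.98063369]] [[321.26185034 239.99022535]]
fin top wrist ends [[320.87457161 201.34425242]] [[320.92349255 256.00612333]]
zoom px = (uv-[250,140])*3.75
```

View pics/w3z.png

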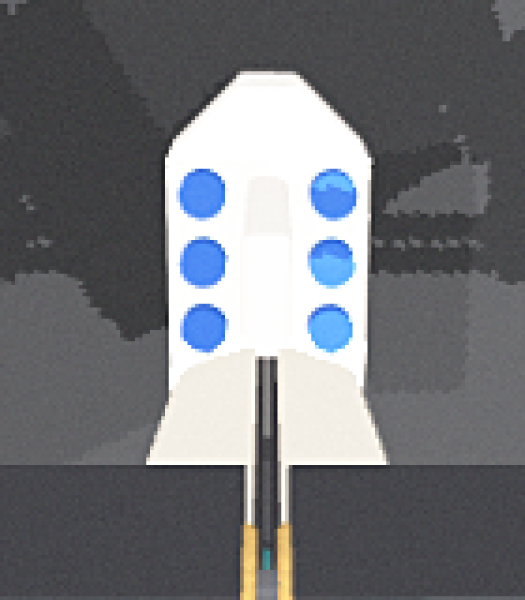

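The fin is where I measured it: its top front edge is at zoom row 235, against a predicted 231. The fingertips show at zoom row 350, which puts them about 27 mm above the reported TCP, so they closed above the fin or only just at its top. I'll open and go about 20 mm lower, where the closing stays clear of everything in either case.

```bash
python3 -m crank '[[[0,0,0,0,0,0,0],[0,0,0,0,0,0,0],[0,0,0,0,0,0,0],[0,0,0,0.04,0,0,0],[0,0,0,0.088,0,0,0]]]' 30;python3 -m crank '[[[-1,0,0,0,0,0,0],[-1,0,0,0,0,0,0],[-1,0,0,0,0,0,0],[-1,0,0,0,0,0,0],[-1,0,0,0,0,0,0]]]' 30
```

```text
t: 4.05
tool_pos: [0.4768, -0.3295, 0.0342]
orientation: [1.749, 2.61, -0.0]
force: [-0.2, 0.0, 0.3]
opening: 0.0445
gripper_force: 0.0
t: 4.68
tool_pos: [0.4773, -0.33, 0.0364]
orientation: [1.748, 2.609, -0.0]
force: [-1.0, -0.9, 1.7]
opening: 0.01
gripper_force: 30.0
```

```bash
python3 -m crank '[[[-0.3,0,0,0,0,0,0],[-0.3,0,0,0,0,0,0],[-0.3,0,0,0.012,0,0,0],[-0.3,0,0,0.022,0,0,0],[-0.3,0,0,0.022,0,0,0]]]' 40;python3 -m crank '[[[-1,0,0,0.0,0,0,0],[-1,0,0,0,0,0,0],[-1,0,0,0,0,0,0],[-1,0,0,0,0,0,0],[-1,0,0,-0.06,0,0,0]]]' 40;python3 -m crank '[[[-1,0,0,-0.06,0,0,0],[-1,0,0,-0.12,0,0,0],[-1,0,0,-0.16,0,0,0],[-1,0,0,-0.16,0,0,0],[-1,0,0,-0.16,0,0,0]]]' 40
python3 - <<'E'
from h import *
d=[.5769,-.0089];go([d[0],d[1],.127],np.radians(83.1))
s=read_state();im=read_camera('wrist')[:,:,::-1].copy();si=read_camera('side')[:,:,::-1]
si=cv2.resize(si[70:210,300:440],(420,420),interpolation=3)
o=np.zeros((420,800,3),np.uint8);o[:,:420]=si;o[:310,490:]=im[90:400,165:475];cv2.imwrite('pics/c4.png',o)
E
```

```text
t: 5.3
tool_pos: [0.4763, -0.3291, 0.0236]
orientation: [-1.748, -2.609, -0.0]
force: [-0.8, -0.2, -0.0]
opening: 0.0324
gripper_force: 0.0
t: 5.92
tool_pos: [0.4745, -0.3276, 0.0516]
orientation: [-1.745, -2.604, -0.001]
force: [0.2, -0.0, -2.9]
opening: 0.0098
gripper_force: 40.0
t: 6.55
tool_pos: [0.4762, -0.329, 0.133]
orientation: [-1.748, -2.608, -0.0]
force: [-0.4, 0.8, -2.7]
opening: 0.0098
gripper_force: 40.0
shift [0.5155 0.4297 0.0127] turn [-0.0009 -0.001   0.325 ] t 6.55 force [-0.4  0.8 -2.7]
```

View pics/c4.png

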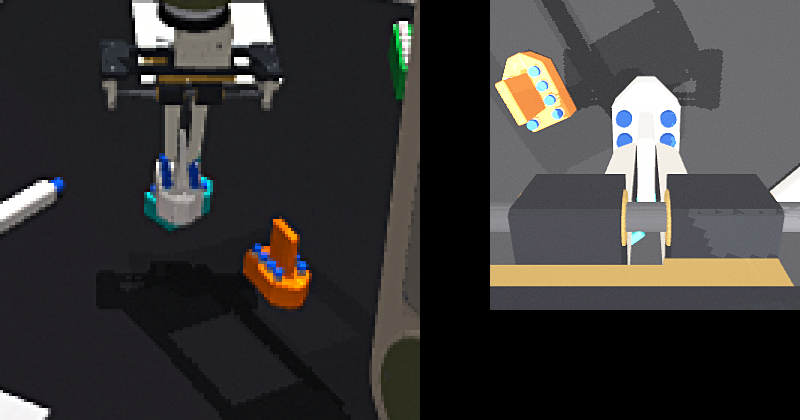

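The rack is lifted and hanging straight: in the side view it's in the gripper above the bench, with the fin between the fingers in the wrist view. Now I'll carry it over the deck.

```bash
python3 -m crank '[[[-1,0.06,0.05,0,0,0,0.05],[-1,0.14,0.12,0,0,0,0.1],[-1,0.22,0.19,0,0,0,0.16],[-1,0.31,0.26,0,0,0,0.22],[-1,0.40,0.33,0,0,0,0.28]]]'
python3 - <<'E'
from h import *
go([.5769,-.0089,.13],np.radians(83.1))
E
```

```text
t: 7.28
tool_pos: [0.553, -0.08, 0.1334]
orientation: [-2.279, -2.161, 0.002]
force: [0.3, -0.1, -2.0]
opening: 0.0095
gripper_force: 40.0
shift [0.1445 0.0402 0.0067] turn [-0.0011 -0.0002  0.0429] t 7.275 force [ 0.3 -0.1 -2. ]
```

```bash
python3 -m crank '[[[-1,0.05,0.015,0,0,0,0.02],[-1,0.1,0.03,0,0,0,0.043],[-1,0.144,0.04,0,0,0,0.043],[-1,0.144,0.04,0.0,0,0,0.043],[-1,0.144,0.04,0.0,0,0,0.043]]]'
python3 - <<'E'
from h import *
go([.5769,-.0089,.13],np.radians(83.1))
s=read_state();im=read_camera('wrist')[:,:,::-1].copy();cv2.imwrite('pics/w5.png',im);np.save('w5.npy',np.r_[s['tool_pos'],s['orientation']])
E
```

```text
t: 7.9
tool_pos: [0.5764, -0.0113, 0.1337]
orientation: [-2.347, -2.087, 0.002]
force: [-0.2, 0.4, -2.8]
opening: 0.0097
gripper_force: 40.0
shift [0.0049 0.0005 0.0075] turn [-0.0009  0.0003  0.0022] t 7.9 force [-0.2  0.4 -2.8]
```

View pics/w5.png

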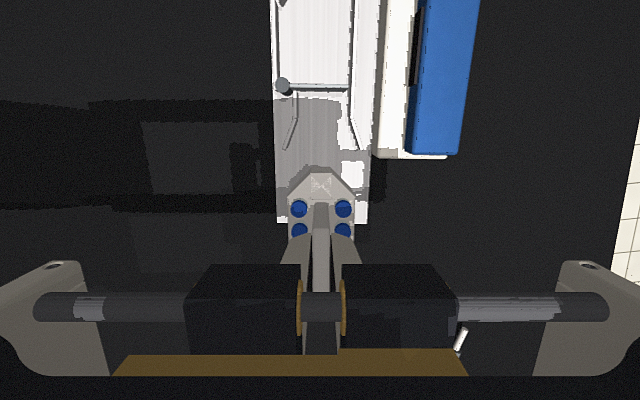

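The wrist view shows the deck under the rack with its rear edge at row ~223 and the floor's left edge at columns 271 to 277. The gate leaf is at row ~87 and its hinge at (283,85). From these I'll refine the track pose.

Run:
```python
from h import *
a=np.load('w5.npy');C=cam('wrist',dict(tool_pos=a[:3],orientation=a[3:]))
g=cv2.GaussianBlur(cv2.cvtColor(cv2.imread('pics/w5.png'),6),(5,5),0).astype(int)
def edge(r,lo,hi,s):
    d=s*(g[r,lo+2:hi+2]-g[r,lo-2:hi-2]);k=d.argmax();return lo+k,d[k]
Lp=[(c,r) for r in list(range(20,90,5))+list(range(150,218,4)) for c,m in[edge(r,262,288,1)] if m>25]
Rp=[(c,r) for r in range(165,218,4) for c,m in[edge(r,350,385,-1)] if m>25]
print(Lp[::4],Rp[::3])
P=ray(C,Lp,.008)[:,:2];k=np.polyfit(P[:,1],P[:,0],1);res=P[:,0]-np.polyval(k,P[:,1]);ok=abs(res)<.003
k=np.polyfit(P[ok,1],P[ok,0],1);y=np.arctan2(1,k[0]);print('yaw left',np.degrees(y),ok.sum(),len(ok),res[ok].std())
Q=ray(C,Rp,.008)[:,:2]
# rear edge rows at columns clear of rack
d=[(c,200+(g[202:240,c]-g[198:236,c]).argmin()) for c in(280,283,286,360,364)];print(d)
E=ray(C,d,.008)[:,:2]
u=np.array([np.cos(y),np.sin(y)]);v=np.array([-u[1],u[0]])
print('left v',(P[ok]@v).mean(),'right v',np.median(Q@v),'rear u',E@u)
vl=(P[ok]@v).mean();vc=vl-.056;print('width',vl-np.median(Q@v))
h=ray(C,[[283,85]],.045)[0,:2];gm=ray(C,[[320,84]],.045)[0,:2]
uo=np.median(E@u)+.155;print('gate u: rear',uo,'hinge',h@u,'leaf',gm@u,'hinge v-40',h@v-.04,'vc',vc)
print('tool',a[:2]@u,a[:2]@v,'gate origin',uo*u+vc*v)
```

```text
[(np.int64(270), 20), (np.int64(271), 40), (np.int64(271), 60), (np.int64(272), 80), (np.int64(274), 158), (np.int64(275), 174), (np.int64(275), 190), (np.int64(276), 206)] [(np.int64(370), 165), (np.int64(369), 177), (np.int64(369), 189), (np.int64(367), 201), (np.int64(367), 213)]
yaw left 82.32189908073747 31 31 0.00032144278742613896
[(280, np.int64(222)), (283, np.int64(222)), (286, np.int64(223)), (360, np.int64(223)), (364, np.int64(224))]
left v -0.5171142333422288 right v -0.6290279159921106 rear u [0.02316923 0.0232299  0.02196758 0.02346556 0.02222306]
width 0.11191368264988177
gate u: rear 0.17816922607173596 hinge 0.17705986547856126 leaf 0.17849966541074788 hinge v-40 -0.5737049605314196 vc -0.5731142333422289
tool 0.06578454411222023 -0.5727026877475121 gate origin [0.59178061 0.09999951]
```

Run:
```python
from h import *
go([.5777,-.0040,.034],np.radians(82.3))
```

```text
shift [0.0155 0.001  0.1999] turn [-0.0007  0.0002  0.0107] t 7.95 force [ 0.2  1.  -2.3]
```

```bash
python3 -m crank '[[[-1,0.0155,0.001,0.05,0,0,0.0107],[-1,0.0155,0.001,0.1,0,0,0.0107],[-1,0.0155,0.001,0.15,0,0,0.0107],[-1,0.0155,0.001,0.19,0,0,0.0107],[-1,0.0155,0.001,0.198,0,0,0.0107]]]' ;python3 -m crank '[[[-1,0,0,0,0,0,0],[-1,0,0,0,0,0,0],[-1,0,0,0.002,0,0,0],[-1,0,0,0.004,0,0,0],[-1,0,0,0.004,0,0,0]]]'
python3 - <<'E'
from h import *
go([.5777,-.0040,.0316],np.radians(82.3))
E
```

```text
t: 8.57
tool_pos: [0.5769, -0.0037, 0.0338]
orientation: [-2.364, -2.065, 0.003]
force: [0.1, 0.5, -3.0]
opening: 0.0096
gripper_force: 40.0
t: 9.2
tool_pos: [0.5783, -0.0032, 0.0336]
orientation: [-2.365, -2.068, 0.0]
force: [0.4, 0.3, -1.7]
opening: 0.01
gripper_force: 40.0
shift [-0.0017 -0.0011  0.0041] turn [-0.     -0.      0.0003] t 9.2 force [ 0.4  0.3 -1.7]
```

```bash
python3 -m crank '[[[-1,0,0,0.001,0,0,0],[-1,0,0,0.002,0,0,0],[-1,0,0,0.003,0,0,0],[-1,0,0,0.003,0,0,0],[-1,0,0,0.003,0,0,0]]]'
python3 - <<'E'
from h import *
import time
for i in range(6):
    s=read_state();print(s['force'].round(1),s['tool_pos'].round(4));read_camera('wrist')
E
```

```text
t: 9.82
tool_pos: [0.5785, -0.0033, 0.0328]
orientation: [2.365, 2.068, 0.0]
force: [-3.5, 0.9, 5.9]
opening: 0.0097
gripper_force: 40.0
[-3.5  0.9  5.9] [ 0.5785 -0.0033  0.0328]
[-3.9  0.7  5.4] [ 0.5785 -0.0032  0.0329]
[-3.7  0.7  6.1] [ 0.5785 -0.0033  0.0329]
[-3.6  1.1  6. ] [ 0.5785 -0.0032  0.0329]
[-4.1  0.1  5.4] [ 0.5785 -0.0033  0.0328]
[-3.7  0.   5.2] [ 0.5785 -0.0033  0.0329]
```

```bash
python3 -m crank '[[[-0.7,0,0,0,0,0,0],[-0.7,0,0,0,0,0,0],[-0.7,0,0,-0.001,0,0,0],[-1,0,0,-0.001,0,0,0],[-1,0,0,-0.001,0,0,0]]]' 40;python3 -m crank '[[[-1,0,0,0,0,0,0],[-1,0,0,0,0,0,0],[-1,0,0,0,0,0,0],[-1,0,0,0,0,0,0],[-1,0,0,0,0,0,0]]]' 40
python3 - <<'E'
from h import *
g=np.array([.5918,.1]);y=np.radians(82.3);u=np.array([np.cos(y),np.sin(y)])
s=read_state();print('sampler x,y of TCP',(s['tool_pos'][:2]-g)@u,(s['tool_pos'][:2]-g)@[-u[1],u[0]])
go([*(g-.07*u),.0326],y)
im=read_camera('wrist')[:,:,::-1].copy();cv2.imwrite('pics/w6.png',im)
E
```

```text
t: 10.75
tool_pos: [0.5784, -0.0033, 0.0326]
orientation: [2.365, 2.068, 0.0]
force: [-0.3, 0.2, 0.9]
opening: 0.0098
gripper_force: 40.0
t: 11.38
tool_pos: [0.5784, -0.0033, 0.0326]
orientation: [2.365, 2.068, 0.0]
force: [0.7, 0.2, -1.0]
opening: 0.0095
gripper_force: 40.0
sampler x,y of TCP -0.10414576682465779 -0.0006042880809918862
shift [ 0.0683 -0.0012  0.0001] turn [ 0.0001 -0.      0.0002] t 11.375 force [ 0.7  0.2 -1. ]
```

```bash
python3 -m crank '[[[-1,0.015,-0.001,0,0,0,0],[-1,0.036,-0.001,0,0,0,0],[-1,0.06,-0.001,0,0,0,0],[-1,0.084,-0.001,0,0,0,0],[-1,0.1,-0.001,0,0,0,0]]]'
python3 - <<'E'
from h import *
g=np.array([.5918,.1]);y=np.radians(82.3);u=np.array([np.cos(y),np.sin(y)])
s=read_state();print('sampler x,y of TCP',(s['tool_pos'][:2]-g)@u,(s['tool_pos'][:2]-g)@[-u[1],u[0]])
print('Fu,Fv',s['force'][:2]@u,s['force'][:2]@[-u[1],u[0]])
go([*(g+.0*u),.0326],y)
E
```

```text
t: 12.05
tool_pos: [0.5847, 0.0473, 0.0328]
orientation: [2.364, 2.069, -0.0]
force: [-4.9, -15.9, 16.3]
opening: 0.0097
gripper_force: 40.0
sampler x,y of TCP -0.053171452756060486 -6.7976459924600066e-06
Fu,Fv -16.454264838863722 2.7447064670066528
shift [1.063e-01 1.000e-04 3.000e-04] turn [0.0001 0.0001 0.0007] t 12.05 force [ -4.9 -15.9  16.3]
```

```bash
python3 -m crank '[[[-1,0,0,-0.001,0,0,0],[-1,0,0,-0.001,0,0,0],[-1,0,0,-0.001,0,0,0],[-1,0,0,-0.001,0,0,0],[-1,0,0,-0.001,0,0,0]]]'
cat >> h.py <<'E'
G=np.array([.5918,.1]);Y=np.radians(82.3);U=np.array([np.cos(Y),np.sin(Y)]);V=np.array([-U[1],U[0]])
def st():
    s=read_state();p=s['tool_pos'][:2]-G;f=s['force'];print('t',s['t'],'x,y,z mm',(p@U*1e3).round(1),(p@V*1e3).round(1),(s['tool_pos'][2]*1e3).round(1),'Fu,Fv,Fz',(f[:2]@U).round(1),(f[:2]@V).round(1),f[2].round(1),'op',s['opening'])
E
python3 - <<'E'
from h import *
st()
im=read_camera('wrist')[:,:,::-1].copy();cv2.imwrite('pics/w7.png',im);a=cv2.resize(im[0:260,240:400],(370,600));
si=read_camera('side')[:,:,::-1][170:290,210:330]
cv2.imwrite('pics/c7.png',np.hstack([a,cv2.resize(si,(430,600),interpolation=3)]))
E
```

```text
t: 12.68
tool_pos: [0.5843, 0.0461, 0.0329]
orientation: [-2.365, -2.067, 0.001]
force: [0.2, -0.1, -3.7]
opening: 0.0099
gripper_force: 40.0
t 12.675 x,y,z mm -54.4 0.2 32.9 Fu,Fv,Fz -0.1 -0.3 -3.7 op 0.009919930156655956
```

View pics/c7.png

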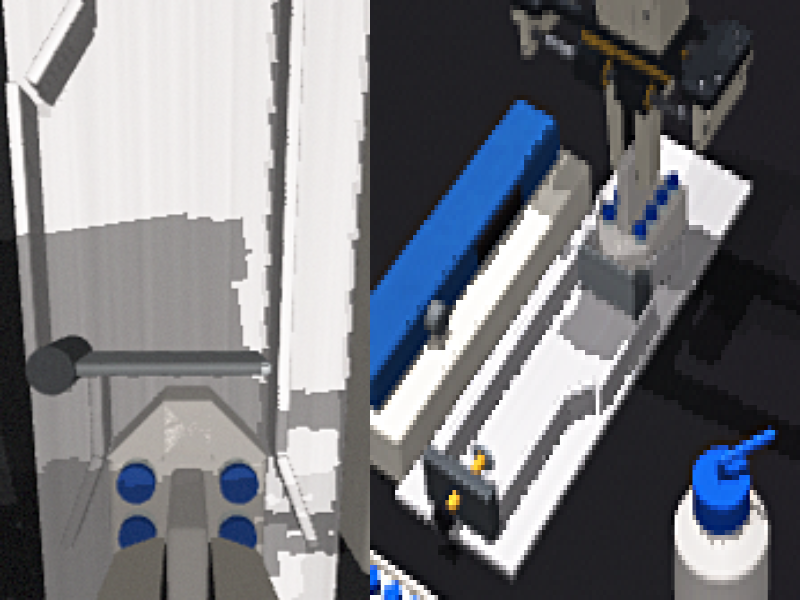

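The rack stands flat in the channel with its nose just before the shut gate, and the forces are relaxed. Now I'll push gently through the gate.

```bash
python3 -m crank '[[[-1,0.008,0,0,0,0,0],[-1,0.018,0,0,0,0,0],[-1,0.028,0,0,0,0,0],[-1,0.038,0,0,0,0,0],[-1,0.048,0,0,0,0,0]]]'
python3 - <<'E'
from h import *
st()
E
```

```text
t: 13.4
tool_pos: [0.5874, 0.0699, 0.0329]
orientation: [2.365, 2.068, -0.002]
force: [-1.2, -5.9, -1.4]
opening: 0.0096
gripper_force: 40.0
t 13.4 x,y,z mm -30.4 0.3 32.9 Fu,Fv,Fz -6.0 0.4 -1.4 op 0.009597068741097534
```

```bash
python3 -m crank '[[[-1,0.008,0,0,0,0,0],[-1,0.018,0,0,0,0,0],[-1,0.028,0,0,0,0,0],[-1,0.038,0,0,0,0,0],[-1,0.048,0,0,0,0,0]]]'
python3 - <<'E'
from h import *
st()
E
```

```text
t: 14.02
tool_pos: [0.5919, 0.0929, 0.0334]
orientation: [2.363, 2.066, -0.0]
force: [3.8, -8.9, -3.0]
opening: 0.0099
gripper_force: 40.0
t 14.025 x,y,z mm -7.0 -1.0 33.4 Fu,Fv,Fz -8.3 -4.9 -3.0 op 0.009901985610558767
```

```bash
python3 -m crank '[[[-1,0.01,-0.001,0,0,0,0],[-1,0.022,-0.001,0,0,0,0],[-1,0.034,-0.001,0,0,0,0],[-1,0.046,-0.001,0,0,0,0],[-1,0.058,-0.001,0,0,0,0]]]'
python3 - <<'E'
from h import *
st()
E
```

```text
t: 14.65
tool_pos: [0.5956, 0.123, 0.0337]
orientation: [2.364, 2.067, 0.003]
force: [2.3, -3.0, -2.9]
opening: 0.0095
gripper_force: 40.0
t 14.65 x,y,z mm 23.3 -0.7 33.7 Fu,Fv,Fz -2.7 -2.7 -2.9 op 0.009517113271704946
```

```bash
python3 -m crank '[[[-1,0.012,0,0.0008,0,0,0],[-1,0.026,0,0.0008,0,0,0],[-1,0.04,0,0.0008,0,0,0],[-1,0.055,0,0.0008,0,0,0],[-1,0.07,0,0.0008,0,0,0]]]'; python3 -c "
from h import *
st()"; python3 -m crank '[[[-1,0.012,0,0.0,0,0,0],[-1,0.026,0,0.0,0,0,0],[-1,0.04,0,0.0,0,0,0],[-1,0.055,0,0.0,0,0,0],[-1,0.066,0,0.0,0,0,0]]]'; python3 -c "
from h import *
st()
im=read_camera('top')[:,:,::-1];cv2.imwrite('pics/c8.png',cv2.resize(im[135:215,200:335],(675,400),interpolation=3))
C=cam('top');p=G+.19*U;print((ray(C,[[224,182]],.028)[0,:2]-p)@U)
"
```

```text
t: 15.28
tool_pos: [0.5991, 0.158, 0.0327]
orientation: [-2.365, -2.068, -0.0]
force: [3.5, -2.9, -2.7]
opening: 0.0102
gripper_force: 40.0
t 15.275 x,y,z mm 58.5 0.5 32.7 Fu,Fv,Fz -2.4 -3.8 -2.7 op 0.010201022591650422
t: 15.9
tool_pos: [0.6035, 0.1906, 0.0328]
orientation: [2.365, 2.068, -0.0]
force: [3.0, -3.4, -2.7]
opening: 0.0101
gripper_force: 40.0
t 15.9 x,y,z mm 91.4 0.5 32.8 Fu,Fv,Fz -3.0 -3.5 -2.7 op 0.010119745574394766
-0.02844153438579743
```

```bash
python3 -m crank '[[[-1,0.008,0,0.0,0,0,0],[-1,0.016,0,0.0,0,0,0],[-1,0.024,0,0.0,0,0,0],[-1,0.03,0,0.0,0,0,0],[-1,0.032,0,0.0,0,0,0]]]'; python3 -c "
from h import *
st()"; python3 -m crank '[[[-1,0.001,0,0.0,0,0,0],[-1,0.002,0,0.0,0,0,0],[-1,0.003,0,0.0,0,0,0],[-1,0.004,0,0.0,0,0,0],[-1,0.005,0,0.0,0,0,0]]]'; python3 -c "
from h import *
st()"
```

```text
t: 16.58
tool_pos: [0.6051, 0.2064, 0.0327]
orientation: [-2.364, -2.067, 0.001]
force: [-1.2, -3.3, 1.7]
opening: 0.0097
gripper_force: 40.0
t 16.575 x,y,z mm 107.2 1.1 32.7 Fu,Fv,Fz -3.4 0.7 1.7 op 0.009671417687995638
t: 17.2
tool_pos: [0.606, 0.2085, 0.0327]
orientation: [-2.365, -2.068, -0.0]
force: [-0.2, 0.4, -2.0]
opening: 0.0095
gripper_force: 40.0
t 17.2 x,y,z mm 109.4 0.5 32.7 Fu,Fv,Fz 0.3 0.2 -2.0 op 0.009534350164442753
```

Force is back to zero, so the gate has let go of the rack. I'll creep up to the stop.

```bash
for i in 1; do python3 -m crank '[[[-1,0.002,0,0,0,0,0],[-1,0.003,0,0,0,0,0],[-1,0.004,0,0,0,0,0],[-1,0.005,0,0,0,0,0],[-1,0.006,0,0,0,0,0]]]' >/dev/null; done; python3 -c "
from h import *
st()"; python3 -m crank '[[[-1,0.001,0,0.0,0,0,0],[-1,0.002,0,0.0,0,0,0],[-1,0.003,0,0.0,0,0,0],[-1,0.004,0,0.0,0,0,0],[-1,0.004,0,0.0,0,0,0]]]' >/dev/null; python3 -c "
from h import *
st()"
```

```text
t 17.825 x,y,z mm 112.4 0.6 32.7 Fu,Fv,Fz 0.0 0.5 -3.1 op 0.009792264275229052
t 18.45 x,y,z mm 114.5 0.6 32.7 Fu,Fv,Fz -0.1 0.4 -1.9 op 0.010098732309915323
```

```bash
python3 -m crank '[[[-1,0.001,0,0.0,0,0,0],[-1,0.002,0,0.0,0,0,0],[-1,0.003,0,0.0,0,0,0],[-1,0.003,0,0.0,0,0,0],[-1,0.003,0,0.0,0,0,0]]]' >/dev/null; python3 -c "
from h import *
st()"
```

```text
t 19.075 x,y,z mm 115.9 0.6 32.7 Fu,Fv,Fz 0.3 -0.1 -1.7 op 0.009799206431915399
```

View pics/c8.png

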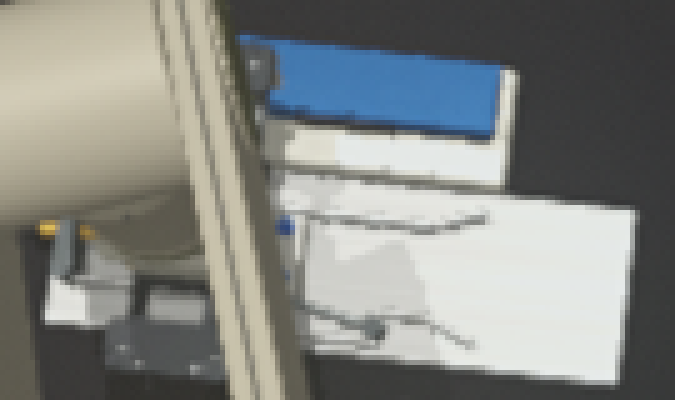

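The top view, taken at x=91, shows the arm hiding the pad and the gate still open against the rack, as expected there. I'll keep creeping.

```bash
python3 -m crank '[[[-1,0.001,0,0.0,0,0,0],[-1,0.002,0,0.0,0,0,0],[-1,0.002,0,0.0,0,0,0],[-1,0.002,0,0.0,0,0,0],[-1,0.002,0,0.0,0,0,0]]]' >/dev/null; python3 -c "
from h import *
st()"
```

```text
t 19.7 x,y,z mm 116.9 0.6 32.7 Fu,Fv,Fz -0.1 -0.1 -2.9 op 0.009824096500389703
```

```bash
python3 -m crank '[[[-1,0.001,0,0.0,0,0,0],[-1,0.002,0,0.0,0,0,0],[-1,0.002,0,0.0,0,0,0],[-1,0.002,0,0.0,0,0,0],[-1,0.002,0,0.0,0,0,0]]]' >/dev/null; python3 -c "
from h import *
st()"
```

```text
t 20.325 x,y,z mm 117.9 0.6 32.7 Fu,Fv,Fz -0.4 -0.3 -2.9 op 0.009957202857157418
```

```bash
python3 -m crank '[[[-1,0.001,0,0.0,0,0,0],[-1,0.002,0,0.0,0,0,0],[-1,0.002,0,0.0,0,0,0],[-1,0.002,0,0.0,0,0,0],[-1,0.002,0,0.0,0,0,0]]]' >/dev/null; python3 -c "
from h import *
st()"
```

```text
t 20.95 x,y,z mm 118.9 0.5 32.8 Fu,Fv,Fz 0.3 0.9 -3.1 op 0.009417186386989313
```

```bash
python3 -c "
from h import *
im=read_camera('side')[:,:,::-1];cv2.imwrite('pics/c9.png',cv2.resize(im[190:290,210:330],(720,600),interpolation=3))"
```

```text
(no output)
```

View pics/c9.png

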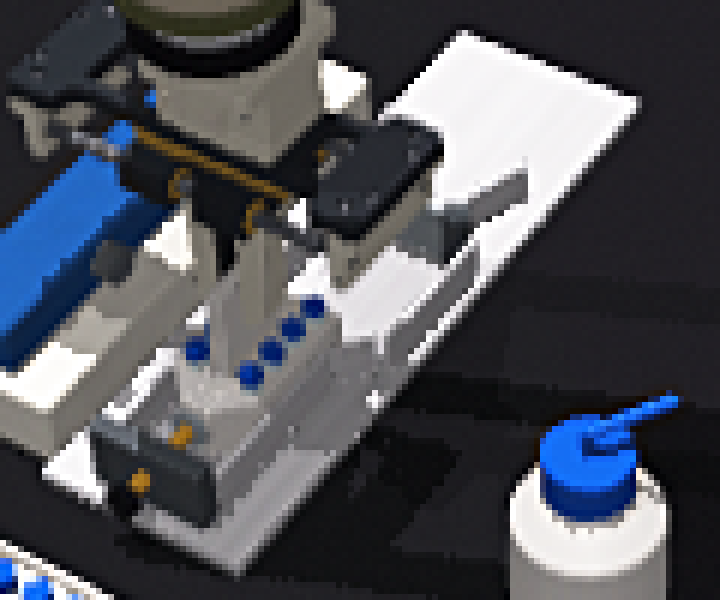

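The side view shows the gate shut behind the rack and the nose close to the pad. I've also now viewed more than the 10 pictures allowed (13), so I'll work by force alone from here.

```bash
python3 -m crank '[[[-1,0.001,0,0.0,0,0,0],[-1,0.002,0,0.0,0,0,0],[-1,0.003,0,0.0,0,0,0],[-1,0.003,0,0.0,0,0,0],[-1,0.003,0,0.0,0,0,0]]]' >/dev/null; python3 -c "
from h import *
st()"
```

```text
t 21.625 x,y,z mm 120.3 0.5 32.8 Fu,Fv,Fz 1.2 0.2 -1.7 op 0.0094859287549852
```

```bash
python3 -m crank '[[[-1,0.001,0,0.0,0,0,0],[-1,0.002,0,0.0,0,0,0],[-1,0.002,0,0.0,0,0,0],[-1,0.002,0,0.0,0,0,0],[-1,0.002,0,0.0,0,0,0]]]' >/dev/null; python3 -c "
from h import *
st()"
```

```text
t 22.25 x,y,z mm 121.3 0.5 32.7 Fu,Fv,Fz -0.7 0.6 -2.7 op 0.01009149647499058
```

```bash
python3 -m crank '[[[-1,0.001,0,0.0,0,0,0],[-1,0.002,0,0.0,0,0,0],[-1,0.002,0,0.0,0,0,0],[-1,0.002,0,0.0,0,0,0],[-1,0.002,0,0.0,0,0,0]]]' >/dev/null; python3 -c "
from h import *
st()"
```

```text
t 22.875 x,y,z mm 122.2 0.5 32.8 Fu,Fv,Fz -2.9 0.1 -1.3 op 0.009844325433667265
```

```bash
python3 -c "
from h import *
st()"
```

```text
t 22.875 x,y,z mm 122.2 0.5 32.8 Fu,Fv,Fz -2.9 0.1 -1.3 op 0.009844325433667265
```

Contact has begun, so I'll press in finer steps.

```bash
python3 -m crank '[[[-1,0.0005,0,0.0,0,0,0],[-1,0.0005,0,0.0,0,0,0],[-1,0.0005,0,0.0,0,0,0],[-1,0.0005,0,0.0,0,0,0],[-1,0.0005,0,0.0,0,0,0]]]' >/dev/null; python3 -c "
from h import *
st()"
```

```text
t 23.5 x,y,z mm 122.3 0.5 32.8 Fu,Fv,Fz -4.7 0.2 0.5 op 0.009843419726009058
```

```bash
python3 -m crank '[[[-1,0.0003,0,0,0,0,0],[-1,0.0006,0,0.0,0,0,0],[-1,0.0006,0,0.0,0,0,0],[-1,0.0006,0,0.0,0,0,0],[-1,0.0006,0,0.0,0,0,0]]]' >/dev/null; python3 -c "
from h import *
st()
for i in range(3): read_camera('wrist');st()"
```

```text
t 24.125 x,y,z mm 122.3 0.5 32.8 Fu,Fv,Fz -6.6 0.9 -0.1 op 0.009526452467237588
t 24.175 x,y,z mm 122.3 0.4 32.9 Fu,Fv,Fz -6.2 0.6 0.1 op 0.010060503538027328
t 24.225 x,y,z mm 122.3 0.5 32.8 Fu,Fv,Fz -5.8 0.5 -0.0 op 0.00952207925924754
t 24.275 x,y,z mm 122.3 0.5 32.8 Fu,Fv,Fz -6.3 2.3 -0.5 op 0.01001604194193752
```

```bash
python3 -m crank '[[[-1,0.0002,0,0,0,0,0],[-1,0.0004,0,0.0,0,0,0],[-1,0.0004,0,0.0,0,0,0],[-1,0.0004,0,0.0,0,0,0],[-1,0.0004,0,0.0,0,0,0]]]' >/dev/null; python3 -c "
from h import *
st()"; python3 -m crank '[[[-1,0,0,0,0,0,0],[-1,-0.0007,0,0.0,0,0,0],[-1,-0.0014,0,0.0,0,0,0],[-1,-0.0014,0,0.0,0,0,0],[-1,-0.0014,0,0.0,0,0,0]]]' >/dev/null; python3 -c "
from h import *
st()"
```

```text
t 24.9 x,y,z mm 122.3 0.4 32.9 Fu,Fv,Fz -7.0 0.7 0.9 op 0.009606183115118664
t 25.525 x,y,z mm 122.3 0.5 32.8 Fu,Fv,Fz -5.4 0.1 -0.1 op 0.009684995619953668
```

Pressed at about 7 N for well over 0.2 s. Now I'll release and rise straight up.

```bash
python3 -m crank '[[[-0.6,0,0,0,0,0,0],[-0.4,0,0,0,0,0,0],[-0.3,0,0,0,0,0,0],[-0.2,0,0,0,0,0,0],[-0.2,0,0,0,0,0,0]]]';python3 -m crank '[[[-0.2,0,0,-0.03,0,0,0],[-0.2,0,0,-0.08,0,0,0],[-0.2,0,0,-0.15,0,0,0],[-0.2,0,0,-0.22,0,0,0],[-0.2,0,0,-0.28,0,0,0]]]';python3 -m crank '[[[-0.2,0,0,-0.05,0,0,0],[-0.2,0,0,-0.05,0,0,0],[-0.2,0,0,-0.05,0,0,0],[-0.2,0,0,-0.05,0,0,0],[-0.2,0,0,-0.05,0,0,0]]]'
python3 - <<'E'
from h import *
st(); C=cam('wrist');im=read_camera('wrist')[:,:,::-1].copy();cv2.imwrite('pics/wend.png',im)
g=cv2.cvtColor(im,cv2.COLOR_BGR2HSV)
m=((g[...,0]>95)&(g[...,0]<130)&(g[...,1]>90)).astype('uint8')
n,l,S,ce=cv2.connectedComponentsWithStats(m)
for s,c in zip(S[1:],ce[1:]):
    if 15<s[4]<900:
        p=ray(C,[c],.049)[0,:2]-G; x,y=p@U*1e3,p@V*1e3
        if abs(y)<40: print(s[4],c.round(1),'sampler',x.round(1),y.round(1))
E
```

```text
t: 26.15
tool_pos: [0.6077, 0.2215, 0.0328]
orientation: [-2.365, -2.068, -0.0]
force: [-0.6, -0.7, -0.5]
opening: 0.0373
gripper_force: 0.0
t: 26.78
tool_pos: [0.6082, 0.2215, 0.1759]
orientation: [2.364, 2.067, 0.003]
force: [-0.3, 0.9, -0.1]
opening: 0.0371
gripper_force: 0.0
t: 27.4
tool_pos: [0.607, 0.2212, 0.1964]
orientation: [-2.365, -2.067, 0.003]
force: [-1.1, -0.0, -0.2]
opening: 0.0371
gripper_force: 0.0
t 27.4 x,y,z mm 122.1 1.2 196.4 Fu,Fv,Fz -0.2 1.1 -0.2 op 0.03709317716329039
50 [294.1   2. ] sampler 323.5 30.7
52 [312.3   2.1] sampler 323.4 11.2
58 [348.8   2.4] sampler 323.0 -28.0
140 [294.1  18.2] sampler 308.3 31.1
142 [312.2  18.4] sampler 308.1 11.5
140 [330.2  18.6] sampler 307.8 -8.2
146 [348.5  18.8] sampler 307.6 -28.1
132 [294.3  38.6] sampler 288.6 31.5
129 [312.1  38.7] sampler 288.4 11.7
128 [330.   38.6] sampler 288.4 -8.1
130 [347.9  39.1] sampler 287.9 -28.0
68 [309.1 170. ] sampler 141.7 16.9
66 [333.8 169.9] sampler 141.8 -14.2
66 [309.3 183.2] sampler 124.8 16.8
65 [333.7 183.2] sampler 124.8 -14.2
61 [309.6 196. ] sampler 108.0 16.7
58 [333.5 195.9] sampler 108.1 -14.1
62 [309.6 208.6] sampler 90.9 16.9
63 [333.3 208.5] sampler 91.1 -14.1
```

```bash
python3 -c "
from plant import *
print(close_job())"
```

```text
the job is handed in; nothing more can be done
None
```

The rack is home in the bay and handed in: nose pressed to the stop at about 7 N, rack straight and about 1.3 mm off the centre line, gate seen shut behind it, arm clear; the hand-in returned no verdict, and I viewed 13 pictures, over the limit of 10.

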